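# Feed out the two dowels

## Robot

A 6-joint arm with a two-finger parallel gripper is mounted at the origin on the work surface; the furniture and walls round the work are solid. World frame = base frame: x ahead of the robot, y to its left, z up, the work surface at z = 0. Lengths are in m, angles in rad, forces in N, time in s.
With the tool pointing down it reaches from about 0.425 to 0.95 m from the base axis. Payload 3.5 kg.
Tool frame: the origin (TCP) lies midway between the tips of the shut fingers; the grasp point (between the pads) lies 19 mm behind it; z points along the fingers, y is the line along which they close (so a half turn about z gives the same grasp; the last joint's range is limited). The gripper opens to 85 mm and grips with 20 to 120 N. Pads are 22 mm wide; open, the fingers measure 114 mm over their backs; the gripper's body (76 mm by 85 mm) begins 54 mm behind the grasp point. The pads swing forward as they close: fully open they stand 13 mm farther back than shut.
Start: joints at [-1.266, 0.286, 1.577, -0, 1.279, -0.15], TCP at [0.297, -0.606, 0.231] pointing down, gripper open.
Joint ranges: [-2.77, 2.77], [-0.9, 2.22], [0.21, 2.48], [-1.53, 4.67], [0.24, 2.81], [-2.84, 2.84]. Speed limits (rad/s): [2.79, 2.79, 3.14, 3.14, 3.14, 3.14].

## Interface

Orientations are given as a unit quaternion [x, y, z, w].
In Python, from plant import get_state, read_camera, ctrl gives the robot as it stands.
- The arm moves only by the shell command python3 -m crank 'ROWS' [FORCE]. ROWS is JSON, a list of rows, each a list of 3 entries, a list of its own where there are three numbers: the shift along the tool's x, y, z in mm, then the turn about the tool's z in degrees, then the closure in counts, from 0 (fully open) to 255 (shut). In form: [[[tx, ty, tz], yaw, claw], ...]. A call has 1 to 10 rows; each row is the pose to reach, as a shift and turn from the pose commanded when the call began, along the tool's axes at that moment; what a row does not reach only later rows make up. A row lasts 1/10 s, in which the tool goes at most 50 mm and 8.59 degrees, less where a joint would pass 70% of its speed; a pose out of reach is approached as far as the arm can. A call with a gripper value outside its range is refused whole. The fingers move at their own pace and stop on an object; FORCE is the grip in N (left out, the last holds). Time passes only in rows, so rows that repeat a pose let the fingers close. It gives the time, the measured TCP pose, the force, the opening and the grip force at its end, in the units of the state.
- get_state(): the state, without advancing time (a new reading comes with each control period).
- read_camera(name): name is "scene" or "top" or "wrist"; returns a dict with "frame" (480x640x3 uint8, blue, green, red), "range_z" (480x640 float32, m along the optical axis (not along the pixel's ray), 0 where there is no reading), "vfov" (degrees; the focal length in pixels is half the picture's height over the tangent of half this angle, whatever the lens; pixels are square), "cx", "cy" (the principal point, pixels), "k1" (the pictures are not rectified: a ray, as slopes to the right and down, at radius r is drawn at 1 + k1 r^2 times it, then the intrinsics apply), "origin" and "orientation" of the camera in the world. Camera axes: x right, y down, z forward; pixel columns grow to the right and rows downward; lengths in m; the calibration is good to about 2 mm. A picture is of the moment at which its call begins.
- ctrl.sign_off(): hands the job in; it is judged then, once.
The state is a dict: "time": time; "qpos": joint angles; "dq": joint speeds; "joint_efforts": joint torques, N m; "eef_pos": TCP position; "tcp_rot": TCP orientation; "contact_force": force on the tool from outside, world axes, zero at the start; "wrist_torque": the same for the moment, N m; "opening": opening from 0.0 (shut) to 1.0 (fully open); "finger_force": force on a finger pad.
Only numpy, scipy, OpenCV 4.12 (cv2) and the standard library are available. Lean on these libraries where they do the work, as an engineer would, in place of code of your own. Each camera call takes 0.05 s, during which the arm holds its last target. There are 200 camera calls.

## Task

Feed out both wooden dowels, leaving the steel pin waiting: with a fingertip, gently press the red paddle of each lane that holds a wooden dowel all the way down, keep it down until the dowel has rolled through under the raised gate to the end stop, and let the paddle come up again. Do not press the paddle of the steel pin's lane, do not touch or lift the dowels or the pin, and leave everything else on the table where it is.

Things in the scene. Friction and masses are not known exactly. Their poses are not given: they have to be found in the camera images.
- feeder: Three-lane gravity feeder fixed to the table: plywood base 270 x 186 x 12 mm, blue floor sloping 8 degrees down to its own +x (away from the robot), lanes 44 mm wide centred at its own y = +50 (left), 0 (mid), -50 mm (right). Origin on the table under the pivot rod (along y, 88 mm up; lugs there reach 100 mm). Gates at x = 70 mm, end stop at x = 137 mm, walls 63 mm high
- lever_left (a joint): dark steel rocking lever over the left lane, red paddle at the robot's end, green gate blade at the other: 0 = at rest, gate shut; grows as the paddle is pressed and the gate rises, to a hard stop at 0.4 rad (paddle 37 mm lower); a dowel passes from about 0.25 rad. A spring returns it: about 1.7 N at the paddle to start, 3.6 N to hold fully down
- paddle_left (a point): centre of the top face of the red paddle (36 x 38 x 6 mm, 12 mm from the next) of the left lane, 95 mm before the pivot (94 mm above the table at rest); moves with the lever; x axis along the lever towards the gate
- lever_mid (a joint): dark steel rocking lever over the mid lane, red paddle at the robot's end, green gate blade at the other: 0 = at rest, gate shut; grows as the paddle is pressed and the gate rises, to a hard stop at 0.4 rad (paddle 37 mm lower); a dowel passes from about 0.25 rad. A spring returns it: about 1.7 N at the paddle to start, 3.6 N to hold fully down
- paddle_mid (a point): centre of the top face of the red paddle (36 x 38 x 6 mm, 12 mm from the next) of the mid lane, 95 mm before the pivot (94 mm above the table at rest); moves with the lever; x axis along the lever towards the gate
- lever_right (a joint): dark steel rocking lever over the right lane, red paddle at the robot's end, green gate blade at the other: 0 = at rest, gate shut; grows as the paddle is pressed and the gate rises, to a hard stop at 0.4 rad (paddle 37 mm lower); a dowel passes from about 0.25 rad. A spring returns it: about 1.7 N at the paddle to start, 3.6 N to hold fully down
- paddle_right (a point): centre of the top face of the red paddle (36 x 38 x 6 mm, 12 mm from the next) of the right lane, 95 mm before the pivot (94 mm above the table at rest); moves with the lever; x axis along the lever towards the gate
- dowel_a: light wooden dowel, 22 mm diameter, 40 mm long, about 30 g, lying across any one of the lanes; origin at its centre, y along its axis (x and z turn as it rolls). Waits at the gate with its centre at feeder x = 56, z = 53 mm; once through it lies at the end stop, centre at feeder x = 126, z = 43 mm. A raised gate lets it roll there in about 1 s
- dowel_b: light wooden dowel, 22 mm diameter, 40 mm long, about 30 g, lying across any one of the lanes; origin at its centre, y along its axis (x and z turn as it rolls). Waits at the gate with its centre at feeder x = 56, z = 53 mm; once through it lies at the end stop, centre at feeder x = 126, z = 43 mm. A raised gate lets it roll there in about 1 s
- steel_pin: bright steel pin of the same size, about 100 g, waiting the same way in the remaining lane; origin at its centre, y along its axis
- offcut_block: block of softwood 45 x 75 x 45 mm beside the feeder, on its left; loose bystander; origin at the centre of its underside
- offcut_strip: softwood strip 35 x 90 x 24 mm beside the feeder, on its right; loose bystander; origin at the centre of its underside
- star_grip: yellow plastic star grip 48 x 46 x 26 mm, to the right of the feeder; loose bystander; origin at the centre of its underside

How it is judged:
At the end, for the whole second after the job is handed in: Both wooden dowels lie at rest in their lanes at the end stop (centres 110 to 137 mm along the feeder's x), the steel pin still waits behind its shut gate (30 to 65 mm), and all three levers are back at rest (under 0.05 rad) (x of dowel_a in the frame of feeder between 0.11 and 0.137 m and z of each of dowel_a, dowel_b in the frame of feeder below 0.055 m and linear speed of each of dowel_a, dowel_b, steel_pin below 0.02 m/s and x of dowel_b in the frame of feeder between 0.11 and 0.137 m and x of steel_pin in the frame of feeder between 0.03 and 0.065 m and z of steel_pin in the frame of feeder below 0.065 m and value of joint each of lever_left, lever_mid, lever_right below 0.05 rad); the robot touches nothing.
It fails at once if the lever of the steel pin's lane is pressed (over 0.12 rad) ((y of steel_pin in the frame of feeder above 0.025 m and value of joint lever_left above 0.12 rad) or (y of steel_pin in the frame of feeder between -0.025 and 0.025 m and value of joint lever_mid above 0.12 rad) or (y of steel_pin in the frame of feeder below -0.025 m and value of joint lever_right above 0.12 rad)).
It fails at once if the robot touches a dowel or the pin (contact force between any of the arm, the fingers and dowel_a above 0.3 N or contact force between any of the arm, the fingers and dowel_b above 0.3 N or contact force between any of the arm, the fingers and steel_pin above 0.3 N).
It fails at once if a dowel or the pin is lifted out of its lane (z of any of dowel_a, dowel_b, steel_pin in the frame of feeder above 0.075 m).
It fails at once if the feeder or a lever is pushed roughly (over 40 N) (contact force between any of the arm, the fingers and feeder above 40 N).
It fails at once if a bystander is moved by more than 15 mm (distance of any of offcut_block, offcut_strip, star_grip from where it was at the start of the episode above 0.015 m).
It also fails if it takes over 48 s, if anything falls off the work surface, if the arm or the gripper's body presses on something with over 40 N, if the wrist force passes 120 N, or if a joint passes its speed limit or range.

## Working session

There is one attempt and no reset: what is moved stays moved. The work goes in short steps, Python scripts to look and compute and a shell command to move; the robot and the scene stay as the last step left them, time stands still between calls to the robot, and variables do not carry over. Pictures are saved under pics/ and viewed, at most 10 in all, crops included, and the job is handed in when it is done.

```bash
mkdir -p pics; cat > h.py <<'E'
import numpy as np, cv2
from scipy.spatial.transform import Rotation as R
from plant import get_state, read_camera, ctrl
def K(c):
    f=240/np.tan(np.radians(c["vfov"])/2); return np.array([[f,0,c["cx"]],[0,f,c["cy"]],[0,0,1.]])
def cloud(c):
    v,u=np.mgrid[0:480,0:640]; p=np.stack([u,v],-1).reshape(-1,1,2).astype(np.float64)
    s=cv2.undistortPoints(p,K(c),np.array([c["k1"],0,0,0,0.])).reshape(480,640,2)
    z=c["range_z"][...,None]; P=np.concatenate([s*z,z],-1)
    return R.from_quat(c["orientation"]).apply(P.reshape(-1,3)).reshape(480,640,3)+c["origin"]
E
python3 - <<'E'
from h import *
s=get_state(); print(s)
for n in("top","scene"):
    c=read_camera(n); cv2.imwrite(f"pics/{n}.png",c["frame"]); np.savez(f"{n}.npz",P=cloud(c),f=c["frame"],z=c["range_z"])
    print(n,c["origin"],c["orientation"],c["vfov"],c["k1"])
    P=cloud(c); hsv=cv2.cvtColor(c["frame"],cv2.COLOR_BGR2HSV)
    m=((hsv[...,0]<8)|(hsv[...,0]>172))&(hsv[...,1]>150)&(hsv[...,2]>70)&(c["range_z"]>0)
    k,l,st,ce=cv2.connectedComponentsWithStats(m.astype(np.uint8))
    for i in range(1,k):
        if st[i,4]>40: print(st[i],ce[i],np.median(P[l==i],0))
E
```

```text
{'time': 0.0, 'qpos': array([-1.26603377e+00,  2.87199289e-01,  1.57813491e+00,  4.53161742e-06,
        1.27860379e+00, -1.50017972e-01]), 'dq': array([ 0.00040052,  0.00152805,  0.00062198, -0.00011218,  0.00014447,
        0.00067279]), 'joint_efforts': array([ 4.57493115e-04, -4.05979979e+01, -2.92623854e+01, -1.20997111e-04,
        5.88796218e-03,  2.77924414e-06]), 'eef_pos': array([ 0.29632645, -0.60576576,  0.22994755]), 'tcp_rot': array([ 9.74257518e-01,  2.25434945e-01, -8.84790303e-05, -1.16932777e-03]), 'contact_force': array([-0.01813861, -0.68731444, -0.05267907]), 'wrist_torque': array([ 0.00477989, -0.02157501, -0.01851818]), 'finger_force': 0.0, 'opening': 0.9976837082857689}
top [0.45137779 0.06980816 1.11667267] [-0.69879216  0.7129499  -0.04525802  0.03665616] 47.503749093836376 -0.10092991644629966
[286 263  21  20 369] [296.19783198 272.52845528] [0.50973412 0.11077996 0.09468271]
[260 266  21  20 361] [269.73130194 275.34072022] [0.50623316 0.15983474 0.09448777]
[233 269  21  20 363] [243.14600551 278.08815427] [0.50160601 0.21028485 0.09483359]
scene [-0.10472926  0.80997301  0.77547996] [-0.31939181  0.82976458 -0.43001403  0.1567404 ] 45.80704105371815 0.0291530790768661
[305 237  23  15 197] [316.44162437 243.73604061] [0.50680275 0.11465418 0.09284854]
[290 248  23  15 200] [300.94  255.235] [0.50385516 0.16361552 0.09303642]
[274 260  24  16 225] [285.12       267.51555556] [0.50016352 0.21203425 0.09297907]
```

```bash
python3 - <<'E'
import cv2,numpy as np
a=cv2.imread("pics/top.png")[190:310,200:340]; b=cv2.imread("pics/scene.png")[150:330,240:440]
cv2.imwrite("pics/c1.png",np.hstack([cv2.resize(x,(400,int(400*x.shape[0]/x.shape[1])),interpolation=2)[:342] for x in (a,b)]) )
E
```

```text
(no output)
```

View pics/c1.png

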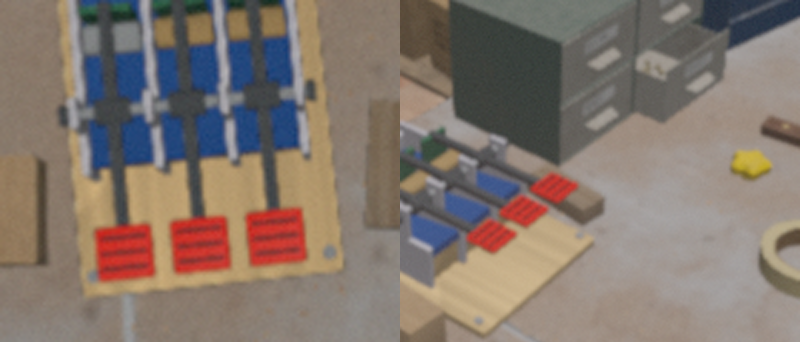

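View pics/top.png

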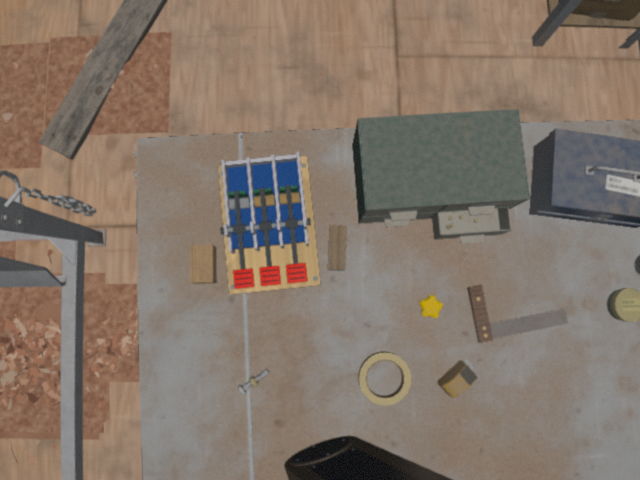

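The upper view shows the grey steel pin in the left lane (243,203). The wooden dowels are in the mid (264,199) and right (290,198) lanes, so I press those two. The paddles are at (243,278), (270,275) and (296,272). A cabinet and drawer stand near the transit path at cols 355-525, rows 110-237, so I check their height.

```bash
python3 - <<'E'
from h import *
P=np.load("top.npz")["P"]; z=np.load("top.npz")["z"]; c=np.load("top.npz")["f"]
for y0 in np.arange(-.45,.3,.05):
    m=(z>0)&(P[...,1]>=y0)&(P[...,1]<y0+.05)&(P[...,0]>.3)
    print(round(y0,2),[(round(x,2),round(float(P[...,2][m&(P[...,0]>=x)&(P[...,0]<x+.05)].max(initial=0)),2)) for x in np.arange(.35,.65,.05)])
s=get_state(); Rt=R.from_quat(s["tcp_rot"]); 
yaw=np.arctan2(*Rt.as_matrix()[:2,0][::-1]); print("yaw",np.degrees(yaw))
T={}
for n in("top","scene"):
    d=np.load(f"{n}.npz"); hsv=cv2.cvtColor(d["f"],cv2.COLOR_BGR2HSV); P=d["P"]
    m=((hsv[...,0]<8)|(hsv[...,0]>172))&(hsv[...,1]>150)&(hsv[...,2]>70)&(d["z"]>0)
    k,l,st,ce=cv2.connectedComponentsWithStats(m.astype(np.uint8))
    for i in range(1,k):
        if st[i,4]>40:
            q=P[l==i]; q=q[abs(q[:,2]-.094)<.006]; (cx,cy),wh,a=cv2.minAreaRect((q[:,:2]*1000).astype(np.float32)); print(n,cx,cy,wh,a)
for p in([.44,-.3,.23],[.43,-.05,.23],[.505,.1615,.14],[.508,.1125,.14]):
    print(p,Rt.inv().apply(np.array(p)-s["eef_pos"])*1000)
E
```

```text
-0.45 [(np.float64(0.35), 0.01), (np.float64(0.4), 0.01), (np.float64(0.45), 0.01), (np.float64(0.5), 0.01), (np.float64(0.55), 0.01), (np.float64(0.6), 0.12), (np.float64(0.65), 0.13)]
-0.4 [(np.float64(0.35), 0.01), (np.float64(0.4), 0.01), (np.float64(0.45), 0.01), (np.float64(0.5), 0.01), (np.float64(0.55), 0.01), (np.float64(0.6), 0.12), (np.float64(0.65), 0.12)]
-0.35 [(np.float64(0.35), 0.01), (np.float64(0.4), 0.01), (np.float64(0.45), 0.01), (np.float64(0.5), 0.01), (np.float64(0.55), 0.08), (np.float64(0.6), 0.17), (np.float64(0.65), 0.17)]
-0.3 [(np.float64(0.35), 0.02), (np.float64(0.4), 0.02), (np.float64(0.45), 0.02), (np.float64(0.5), 0.01), (np.float64(0.55), 0.09), (np.float64(0.6), 0.17), (np.float64(0.65), 0.17)]
-0.25 [(np.float64(0.35), 0.02), (np.float64(0.4), 0.02), (np.float64(0.45), 0.02), (np.float64(0.5), 0.01), (np.float64(0.55), 0.08), (np.float64(0.6), 0.17), (np.float64(0.65), 0.17)]
-0.2 [(np.float64(0.35), 0.01), (np.float64(0.4), 0.03), (np.float64(0.45), 0.03), (np.float64(0.5), 0.01), (np.float64(0.55), 0.09), (np.float64(0.6), 0.17), (np.float64(0
[... 1839 characters left out ...]
, 36.53905487060547) 4.954333305358887
top 501.86041259765625 210.15113830566406 (35.20501708984375, 36.391963958740234) 4.958827018737793
scene 508.2351989746094 112.67984771728516 (35.52022933959961, 38.76663589477539) 7.612288475036621
scene 506.22955322265625 161.64083862304688 (39.148963928222656, 40.29257583618164) 6.590576648712158
scene 499.7264404296875 211.99789428710938 (34.43253707885742, 39.05760192871094) 5.9801106452941895
[0.44, -0.3, 0.23] [ 263.36678523 -211.6059902     0.58940824]
[0.43, -0.05, 0.23] [ 364.2051655  -440.58489951    1.11870461]
[0.505, 0.1615, 0.14] [ 524.45983847 -597.44359599   91.51250489]
[0.508, 0.1125, 0.14] [ 505.62979633 -552.10687124   91.40809278]
```

```bash
python3 -m crank '[[[263,-212,0],21,255],[[263,-212,0],21,255],[[263,-212,0],21,255],[[263,-212,0],21,255],[[263,-212,0],21,255],[[263,-212,0],21,255],[[263,-212,0],21,255],[[263,-212,0],21,255],[[263,-212,0],21,255],[[263,-212,0],21,255]]' 40
cat > go.py <<'E'
from h import *
import sys
s=get_state(); Rt=R.from_quat(s["tcp_rot"]); M=Rt.as_matrix()
print("t",s["time"],"yaw",np.degrees(np.arctan2(M[1,0],M[0,0])),"tip",s["eef_pos"],"F",s["contact_force"],"op",s["opening"],"zaxis",M[:,2])
for n,p in dict(mid=[.5055,.161,.12],right=[.509,.1115,.12]).items(): print(n,Rt.inv().apply(np.array(p)-s["eef_pos"])*1000)
E
python3 go.py
```

```text
time: 1.1
eef_pos: [0.4393, -0.3011, 0.2311]
tcp_rot: [0.999, 0.044, -0.0, 0.0]
contact_force: [0.5, -0.8, -0.7]
opening: -0.003
finger_force: 0.0
t 1.1 yaw 5.015694776482524 tip [ 0.43932742 -0.30109468  0.23114221] F [ 0.50977907 -0.79906163 -0.65228675] op -0.0027366936206174998 zaxis [-3.86012253e-04 -1.37461622e-04 -9.99999916e-01]
mid [ 106.36355781 -454.5513069   111.05313693]
right [ 105.52243881 -404.93485309  111.05859023]
```

Go above the right paddle, staying high first, then down to z ≈ 0.12.

```bash
python3 -m crank '[[[106,-405,60],0,255],[[106,-405,60],0,255],[[106,-405,60],0,255],[[106,-405,60],0,255],[[106,-405,60],0,255],[[106,-405,60],0,255],[[106,-405,60],0,255],[[106,-405,60],0,255],[[106,-405,60],0,255],[[106,-405,60],0,255]]' && python3 -m crank '[[[0,0,0],0,255],[[0,0,25],0,255],[[0,0,50],0,255],[[0,0,50],0,255],[[0,0,50],0,255]]'; python3 go.py
python3 - <<'E'
from h import *
c=read_camera("top"); a=c["frame"][190:310,200:340]; c=read_camera("scene"); b=c["frame"][170:290,250:390]
cv2.imwrite("pics/c2.png",np.hstack([cv2.resize(x,(400,343),interpolation=2) for x in (a,b)]))
E
```

```text
time: 2.1
eef_pos: [0.5097, 0.1136, 0.1704]
tcp_rot: [0.999, 0.045, -0.001, -0.0]
contact_force: [0.2, 0.7, -0.2]
opening: 0.001
finger_force: 0.0
time: 2.6
eef_pos: [0.5097, 0.1109, 0.1215]
tcp_rot: [0.999, 0.043, -0.0, 0.0]
contact_force: [-0.2, 0.1, -0.3]
opening: 0.002
finger_force: 0.0
t 2.6 yaw 4.9228394859703695 tip [0.5097211  0.11086812 0.12153128] F [-0.15315807  0.12338779 -0.29644248] op 0.0017594149918588736 zaxis [-6.07505277e-04 -2.32783349e-04 -9.99999788e-01]
mid [  0.09745008 -50.30945806   1.52217113]
right [-0.66325782 -0.69170685  1.53156764]
```

View pics/c2.png

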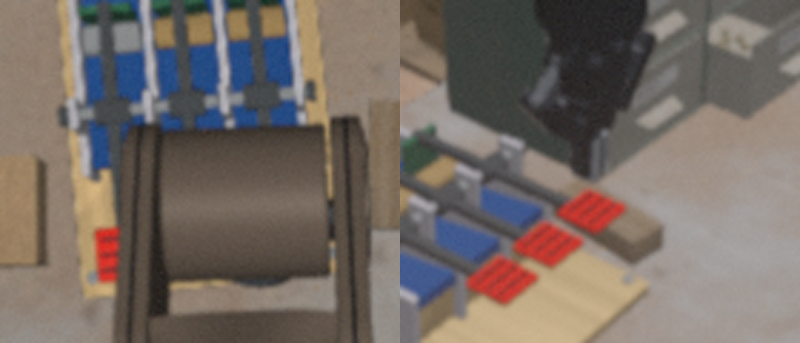

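The right view shows the shut fingertip (588,172) standing over the right paddle (592,212), with the neighbouring paddles clear. Now I press slowly.

```bash
python3 -m crank '[[[0,0,15],0,255],[[0,0,24],0,255],[[0,0,29],0,255],[[0,0,34],0,255],[[0,0,38],0,255],[[0,0,42],0,255],[[0,0,46],0,255],[[0,0,50],0,255],[[0,0,54],0,255],[[0,0,56],0,255]]'; python3 -m crank '[[[0,0,1],0,255],[[0,0,2],0,255],[[0,0,3],0,255],[[0,0,3],0,255]]'
```

```text
time: 3.7
eef_pos: [0.5111, 0.1125, 0.0659]
tcp_rot: [0.999, 0.044, 0.002, -0.0]
contact_force: [0.7, 0.4, 3.7]
opening: 0.002
finger_force: 1.6
time: 4.1
eef_pos: [0.5097, 0.1124, 0.0624]
tcp_rot: [0.999, 0.044, 0.0, -0.0]
contact_force: [1.5, 0.5, 3.8]
opening: 0.001
finger_force: 1.6
```

```bash
python3 -m crank '[[[0,0,1],0,255],[[0,0,2],0,255],[[0,0,2],0,255],[[0,0,2],0,255],[[0,0,2],0,255],[[0,0,2],0,255],[[0,0,2],0,255],[[0,0,2],0,255],[[0,0,2],0,255],[[0,0,2],0,255]]'; python3 -m crank '[[[0,0,0],0,255],[[0,0,0],0,255],[[0,0,0],0,255],[[0,0,0],0,255],[[0,0,0],0,255],[[0,0,0],0,255],[[0,0,0],0,255],[[0,0,0],0,255],[[0,0,0],0,255],[[0,0,0],0,255]]'
python3 - <<'E'
from h import *
c=read_camera("top"); a=c["frame"][140:260,200:340]; c=read_camera("scene"); b=c["frame"][170:290,250:390]
cv2.imwrite("pics/c3.png",np.hstack([cv2.resize(x,(400,343),interpolation=2) for x in (a,b)]))
E
```

```text
time: 5.1
eef_pos: [0.5094, 0.1124, 0.0602]
tcp_rot: [0.999, 0.044, -0.0, -0.0]
contact_force: [0.3, 1.2, 3.6]
opening: 0.003
finger_force: 1.7
time: 6.1
eef_pos: [0.5094, 0.1124, 0.0603]
tcp_rot: [0.999, 0.044, -0.0, 0.0]
contact_force: [0.1, -0.1, 4.3]
opening: 0.001
finger_force: 1.7
```

View pics/c3.png

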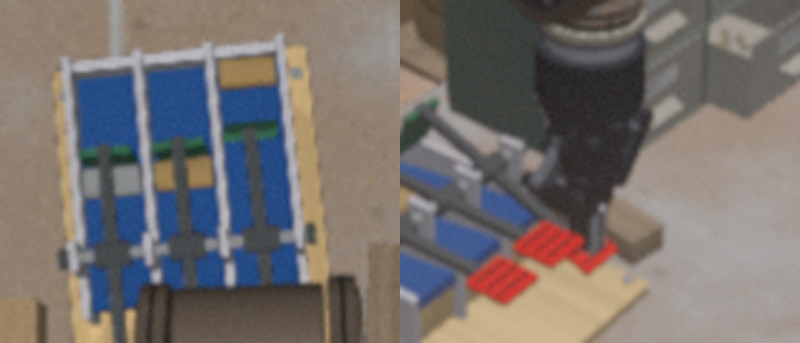

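The right dowel now lies at the end stop (248,72), with the paddle fully down. Next I release, shift to the mid paddle, and press it.

```bash
python3 -m crank '[[[0,0,-6],0,255],[[0,0,-12],0,255],[[0,0,-18],0,255],[[0,0,-24],0,255],[[0,0,-30],0,255],[[0,0,-36],0,255],[[0,0,-45],0,255],[[0,0,-60],0,255],[[0,0,-60],0,255],[[0,0,-60],0,255]]' && python3 -m crank '[[[0,-25,0],0,255],[[0,-49,0],0,255],[[0,-49,0],0,255],[[0,-49,0],0,255],[[0,-49,0],0,255]]'; python3 go.py
```

```text
time: 7.2
eef_pos: [0.5102, 0.1124, 0.1212]
tcp_rot: [0.999, 0.044, 0.001, 0.0]
contact_force: [0.3, -0.6, -0.4]
opening: -0.001
finger_force: 0.0
time: 7.7
eef_pos: [0.5051, 0.1606, 0.1199]
tcp_rot: [0.999, 0.044, -0.0, 0.0]
contact_force: [0.3, -0.1, -0.0]
opening: -0.003
finger_force: 0.0
t 7.7 yaw 5.044951449826982 tip [0.50507834 0.16063992 0.11991779] F [ 0.28250387 -0.14914583 -0.01681521] op -0.003177104839504868 zaxis [-6.61129822e-04 -3.84436946e-04 -9.99999708e-01]
mid [ 0.45163112 -0.32157719 -0.08262495]
right [-0.41482305 49.29443814 -0.06590928]
```

```bash
python3 -m crank '[[[0,0,15],0,255],[[0,0,24],0,255],[[0,0,29],0,255],[[0,0,34],0,255],[[0,0,38],0,255],[[0,0,42],0,255],[[0,0,46],0,255],[[0,0,50],0,255],[[0,0,54],0,255],[[0,0,57],0,255]]'; python3 -m crank '[[[0,0,1],0,255],[[0,0,2],0,255],[[0,0,3],0,255],[[0,0,3],0,255],[[0,0,3],0,255],[[0,0,3],0,255],[[0,0,3],0,255],[[0,0,3],0,255],[[0,0,3],0,255],[[0,0,3],0,255]]'; python3 -m crank '[[[0,0,0],0,255],[[0,0,0],0,255],[[0,0,0],0,255],[[0,0,0],0,255],[[0,0,0],0,255],[[0,0,0],0,255],[[0,0,0],0,255],[[0,0,0],0,255],[[0,0,0],0,255],[[0,0,0],0,255]]'
python3 - <<'E'
from h import *
c=read_camera("top"); a=c["frame"][140:260,200:340]; c=read_camera("scene"); b=c["frame"][170:290,250:390]
cv2.imwrite("pics/c4.png",np.hstack([cv2.resize(x,(400,343),interpolation=2) for x in (a,b)]))
E
```

```text
time: 8.7
eef_pos: [0.5067, 0.1615, 0.0639]
tcp_rot: [0.999, 0.044, 0.002, -0.0]
contact_force: [0.7, 0.4, 3.2]
opening: 0.002
finger_force: 1.7
time: 9.7
eef_pos: [0.5052, 0.1613, 0.0603]
tcp_rot: [0.999, 0.044, 0.0, -0.0]
contact_force: [1.0, 1.1, 3.6]
opening: 0.001
finger_force: 1.7
time: 10.7
eef_pos: [0.5051, 0.1612, 0.0603]
tcp_rot: [0.999, 0.044, -0.0, -0.0]
contact_force: [0.5, 1.2, 3.3]
opening: -0.001
finger_force: 1.7
```

View pics/c4.png

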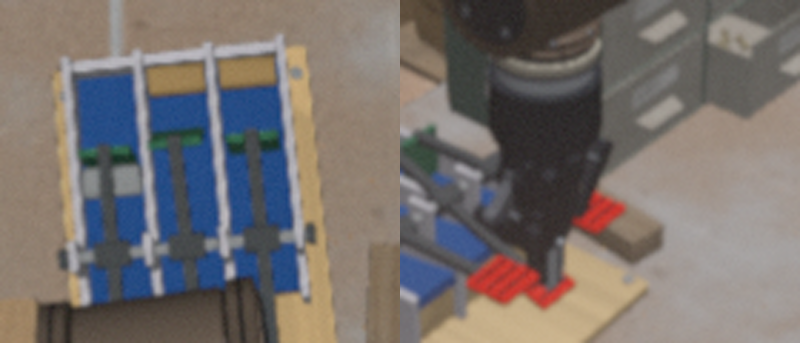

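Both dowels are at the end stop (175,79 and 248,72), and the pin is still waiting (112,181). Next I release and back off upward.

```bash
python3 -m crank '[[[0,0,-6],0,255],[[0,0,-12],0,255],[[0,0,-18],0,255],[[0,0,-24],0,255],[[0,0,-30],0,255],[[0,0,-36],0,255],[[0,0,-45],0,255],[[0,0,-65],0,255],[[0,0,-110],0,255],[[0,0,-150],0,255]]' && python3 -m crank '[[[-60,80,0],0,255],[[-60,80,0],0,255],[[-60,150,0],0,255],[[-60,200,0],0,255],[[-60,250,0],0,255],[[-60,250,0],0,255],[[-60,250,0],0,255],[[-60,250,0],0,255],[[-60,250,0],0,255],[[-60,250,0],0,255]]'
python3 - <<'E'
from h import *
c=read_camera("top"); a=c["frame"][140:300,190:350]; cv2.imwrite("pics/c5.png",cv2.resize(a,(600,600),interpolation=2))
P=cloud(c); hsv=cv2.cvtColor(c["frame"],cv2.COLOR_BGR2HSV)
m=((hsv[...,0]<8)|(hsv[...,0]>172))&(hsv[...,1]>150)&(hsv[...,2]>70)&(c["range_z"]>0)
k,l,st,ce=cv2.connectedComponentsWithStats(m.astype(np.uint8))
for i in range(1,k):
    if st[i,4]>40: print(np.median(P[l==i],0))
E
```

```text
time: 11.8
eef_pos: [0.5052, 0.1611, 0.2118]
tcp_rot: [0.999, 0.044, 0.0, 0.0]
contact_force: [0.2, 0.6, -0.5]
opening: 0.0
finger_force: 0.0
time: 12.8
eef_pos: [0.4675, -0.0919, 0.2103]
tcp_rot: [0.999, 0.045, 0.0, -0.0]
contact_force: [-0.3, 0.7, -0.4]
opening: 0.003
finger_force: 0.0
[0.5095788  0.11077912 0.0949954 ]
[0.50622748 0.15989757 0.0947657 ]
[0.50160032 0.21032247 0.09482458]
```

View pics/c5.png

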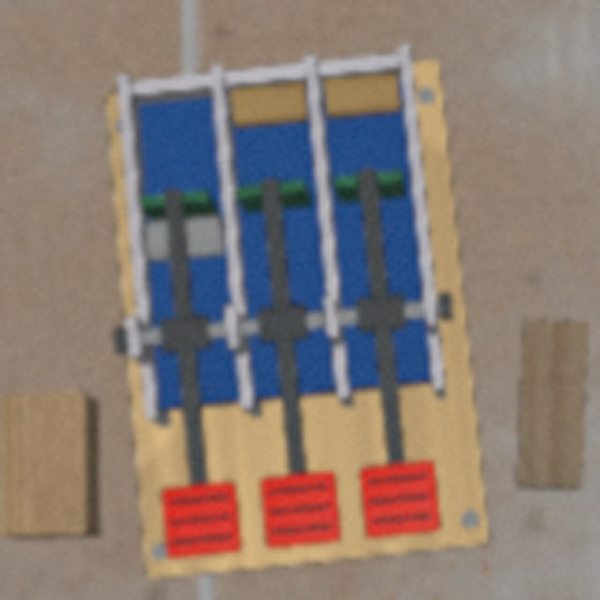

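Both dowels are at the end stop (268,104 and 362,95), the pin is behind its shut gate (185,238), and all paddles are back at their rest height of about 95 mm. The robot is clear.

```bash
python3 -c "
from plant import ctrl
print(ctrl.sign_off())"
```

```text
the job is handed in; nothing more can be done
None
```

Both wooden dowels (mid and right lanes) are fed to the end stop, the steel pin still waits behind its shut gate in the left lane, all three levers are back at rest, and the job was handed in at about 13 s; the sign-off gave no verdict.

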